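# Click the punch guide's paper stop into the marked notch

### The job

The next sheets are to be punched at the red setting: with the fingertips, push the black paper stop from its side along the rail, past any notches before it, until it clicks into the notch beside the red marker, and leave it seated there with the fingers clear. Push gently and do not pinch or grip the stop, and do not disturb or pick up the other things on the desk.

Things in the scene. Friction and masses are not known exactly. Their poses are not given: they have to be found in the camera images.
- guide: fixed aluminium rail, 36 mm wide (x), 277 mm long (y -156 to +121 mm), top 16 mm high; origin on the desk under the rail's axis. Three spring notches at y = -25, +15, +55 mm, each between steel ridges 2.5 mm high, 5 mm before and past it. The stop starts at the low-y end and is pushed towards +y. A fixed hole punch (146x122x60 mm) stands at the +y end, centred 195 mm from the origin
- stop_top (a point): top centre of the black stop, 50 mm over the desk on the rail's axis; axes as the guide's. It slides along the guide's y, this point between -112 and +73 mm, under 2 N on plain rail. Climbing a ridge into or out of a notch takes about 4 to 8 N, then the force drops and the stop snaps up to 5 mm forward into the notch, centring itself within 2 mm, and stays. It cannot leave the rail
- stop: the stop itself; origin on the desk plane under its middle, axes as the guide's. Saddle block 48 mm across the rail, 28 mm along it, 20 to 50 mm over the desk. Push on its right upright face (y = -14 mm). A grey paper blade, 8 mm thick, reaches from it towards the robot to x = -85 mm, 5 to 43 mm over the desk. Pressing on its right (-y) and left (+y) halves at once counts as pinching
- red_marker: fixed red marker block, 20 x 14 x 20 mm high, pointing at the rail from behind; origin on the desk under the block, 42 mm to the guide's +x, exactly beside one of the three notches. Axes as the guide's: the stop is set when it has the same y as this marker
- yellow_marker: a like marker, yellow, beside another notch; not wanted now
- blue_marker: a like marker, blue, beside another notch; not wanted now
- eraser: loose eraser with a blue sleeve, 43 x 53 x 12 mm, bystander; origin under its centre
- usb_stick: loose black usb stick, 45 x 39 x 8 mm, bystander; origin under its centre
- sticky_notes: loose yellow pad of sticky notes, 87 x 87 x 17 mm, bystander; origin under its centre
- binder_clip: loose black binder clip, 27 x 35 x 37 mm, bystander; origin under its centre
- mint_tin: loose round red and white tin, 68 mm across, 43 mm high, bystander; origin under its centre

How it is judged:
By the outcome, as a careful person would: the job done as asked, in the order asked, and still so for the second after the job is handed in, with the robot touching nothing.
It also fails if it takes over 56 s, if anything falls off the work surface, if the arm or the gripper's body presses on something with over 40 N, if the wrist force passes 120 N, or if a joint passes its speed limit or range.

### The arm

A 6-joint arm with a two-finger parallel gripper is mounted at the origin on the work surface; the furniture and walls round the work are solid. World frame = base frame: x ahead of the robot, y to its left, z up, the work surface at z = 0. Lengths are in m, angles in rad, forces in N, time in s.
With the tool pointing down it reaches from about 0.35 to 0.975 m from the base axis. Payload 4.9 kg.
Tool frame: the origin (TCP) lies between the finger pads; the fingertips stand 19 mm ahead of it and the grasp point (between the pads) is the TCP; z points along the fingers, y is the line along which they close (so a half turn about z gives the same grasp; the last joint's range is limited). The gripper opens to 85 mm and grips with 20 to 120 N. Pads are 22 mm wide; open, the fingers measure 114 mm over their backs; the gripper's body (76 mm by 85 mm) begins 54 mm behind the grasp point. The pads swing forward as they close: fully open they stand 13 mm farther back than shut.
Start: joints at [1.162, 0.053, 1.613, -0, 1.476, -0.119], TCP at [0.179, 0.599, 0.213] pointing down, gripper open.
Joint ranges: [-3.01, 3.01], [-1.01, 2.22], [0.06, 2.58], [-1.02, 4.17], [0.09, 2.62], [-3.14, 3.14]. Speed limits (rad/s): [2.57, 2.57, 3.14, 3.14, 3.14, 3.14].

### API

Orientations are given as a rotation vector (axis times angle).
In Python, from station import ctrl gives the robot as it stands. The module is installed in compiled form; this text tells all that it offers.
- The arm moves only by the tool servo_tool, never from a script. Its argument "increments" is a list that holds one entry, the list of rows, each a list of 5 numbers: the finger opening in cm, from 0 to 8.54, then the shift along the tool's x, y, z in cm, then the turn about the tool's z in degrees. A call has 1 to 5 rows; each row is the pose to reach, as a shift and turn from the pose commanded when the call began, along the tool's axes at that moment; what a row does not reach only later rows make up. A row lasts 1/10 s, in which the tool goes at most 50 mm and 8.59 degrees, less where a joint would pass 70% of its speed; a pose out of reach is approached as far as the arm can. A call with a gripper value outside its range is refused whole. The fingers move at their own pace and stop on an object; "newtons" is the grip in N (left out, the last holds). Time passes only in rows, so rows that repeat a pose let the fingers close. It gives the time, the measured TCP pose, the force, the opening and the grip force at its end, in the units of the state.
- ctrl.get_obs(): the state, without advancing time (a new reading comes with each control period).
- ctrl.get_image(name): name is "scene" or "top"; returns a dict with "img" (400x640x3 uint8, red, green, blue), "fx", "fy", "cx", "cy" (pixels), "k1" (the pictures are not rectified: a ray, as slopes to the right and down, at radius r is drawn at 1 + k1 r^2 times it, then the intrinsics apply), "rvec" (rotation vector, rad) and "tvec" (3), from world to camera coordinates, as OpenCV has them. Camera axes: x right, y down, z forward; pixel columns grow to the right and rows downward; lengths in m; the calibration is good to about 2 mm. A picture is of the moment at which its call begins. There is no depth.
- ctrl.finish_job(): hands the job in; it is judged then, once.
The state is a dict: "t": time; "q": joint angles; "dq": joint speeds; "effort": joint torques, N m; "tool_pos": TCP position; "tool_rot": TCP orientation; "contact_force": force on the tool from outside, world axes, zero at the start; "wrist_torque": the same for the moment, N m; "opening": finger opening in m; "grip_force": force on a finger pad.
Only numpy, scipy, OpenCV 4.12 (cv2) and the standard library are available. Lean on these libraries where they do the work, as an engineer would, in place of code of your own. Each camera call takes 0.05 s, during which the arm holds its last target. There are 200 camera calls.

## Working session

There is one attempt and no reset: what is moved stays moved. The work goes in short steps, Python scripts to look and compute and a tool call to move; the robot and the scene stay as the last step left them, time stands still between calls to the robot, and variables do not carry over. Pictures are saved under pics/ and viewed, at most 10 in all, crops included, and the job is handed in when it is done.

Besides the shell and the picture viewer there is one more tool, called as a command line: name --argument value ..., lists and objects as JSON in quotes. servo_tool: Moves the arm, as the interface text tells. Its arguments: {"type":"object","properties":{"increments":{"type":"array"},"newtons":{"type":"number"}},"required":["increments"]}

```bash
mkdir -p pics
cat > h.py <<'E'
import numpy as np, cv2
from station import ctrl
def get(n,save=None):
    d=ctrl.get_image(n)
    if save: cv2.imwrite(f'pics/{save}.png',d['img'][:,:,::-1])
    return d
def K(d): return np.array([[d['fx'],0,d['cx']],[0,d['fy'],d['cy']],[0,0,1.]]),np.array([d['k1'],0,0,0,0.])
def ray(d,px,z):
    k,D=K(d); p=cv2.undistortPoints(np.array([[px]],float),k,D)[0,0]
    R=cv2.Rodrigues(np.array(d['rvec'],float))[0]; t=np.array(d['tvec'],float).ravel()
    c=-R.T@t; v=R.T@np.array([p[0],p[1],1]); return c+v*(z-c[2])/v[2]
def proj(d,P):
    k,D=K(d); return cv2.projectPoints(np.array(P,float).reshape(-1,3),np.array(d['rvec'],float),np.array(d['tvec'],float),k,D)[0][:,0]
E
python3 - <<'E'
from h import *
a=get('scene','s0');b=get('top','t0')
o=ctrl.get_obs();print(o['t'],o['tool_pos'],o['tool_rot'],o['contact_force'])
for d in(a,b):
    R=cv2.Rodrigues(np.array(d['rvec'],float))[0];print(-R.T@np.array(d['tvec']).ravel(),R[2])
E
```

```text
0.1 [0.17835259 0.59837741 0.21208333] [-4.53527932e-01 -3.10816846e+00  2.87465784e-03] [-0.31787304  0.43142686  0.19486034]
[0.06661315 0.24763795 0.70429844] [ 0.55132996 -0.33909807 -0.7622649 ]
[ 0.40267252 -0.09526561  0.89910735] [ 0.16091978  0.07541894 -0.98408171]
```

View pics/s0.png

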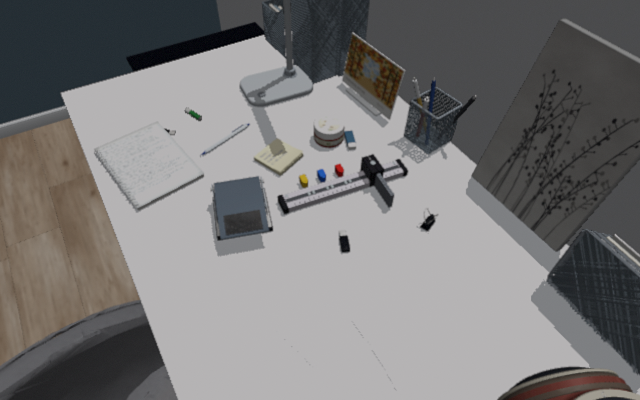

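View pics/t0.png

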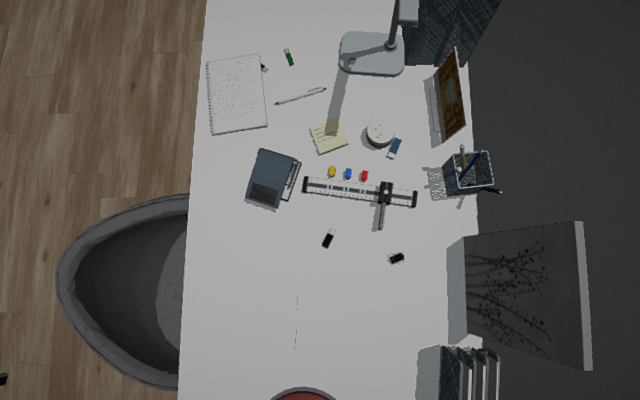

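The views agree. In the top view the rail runs from (304,186) to (416,199) with the stop at about (385,193). The markers are yellow (332,172), blue (348,174) and red (364,175), so red is the first notch. The binder clip is at (397,258) and the usb stick at (328,239).

```bash
cat >> h.py <<'E'
def blobs(d,lo,hi,roi,amin=8):
    h=cv2.cvtColor(d['img'],cv2.COLOR_RGB2HSV); m=cv2.inRange(h,lo,hi)
    M=np.zeros_like(m);x0,y0,x1,y1=roi;M[y0:y1,x0:x1]=m[y0:y1,x0:x1]
    n,_,s,c=cv2.connectedComponentsWithStats(M)
    return [(s[i,4],s[i,:4].tolist(),c[i]) for i in range(1,n) if s[i,4]>=amin]
E
python3 - <<'E'
from h import *
a=get('scene');b=get('top')
rois={'scene':(270,150,420,220),'top':(295,160,425,235)}
col={'red':((0,150,80),(8,255,255)),'yel':((20,150,80),(35,255,255)),'blue':((100,150,80),(125,255,255))}
for n,d in(('scene',a),('top',b)):
    for c,(lo,hi) in col.items():
        for A,bb,ce in blobs(d,lo,hi,rois[n]): print(n,c,A,bb,ce.round(1),ray(d,ce,.015).round(4))
    for A,bb,ce in blobs(d,(0,0,0),(179,255,45),rois[n]): print(n,'blk',A,bb,ce.round(1),ray(d,ce,.02).round(4),ray(d,ce,.05).round(4))
for n,d,(x0,y0,x1,y1) in (('a',a,(270,145,430,235)),('b',b,(295,155,425,270))):
    cv2.imwrite(f'pics/c{n}.png',cv2.resize(d['img'][y0:y1,x0:x1,::-1],None,fx=5,fy=5,interpolation=cv2.INTER_CUBIC))
E
```

```text
scene red 45 [336, 164, 7, 9] [339.1 168.3] [ 0.6119 -0.1356  0.015 ]
scene yel 50 [300, 175, 8, 9] [303.3 179.1] [ 0.6227 -0.056   0.015 ]
scene blue 48 [318, 170, 8, 9] [321.3 173.6] [ 0.6174 -0.0958  0.015 ]
scene blk 541 [361, 155, 31, 51] [375.1 177. ] [ 0.5506 -0.1833  0.02  ] [ 0.5293 -0.1644  0.05  ]
scene blk 48 [397, 160, 10, 16] [402.3 167.3] [ 0.5446 -0.248   0.02  ] [ 0.5237 -0.2262  0.05  ]
scene blk 96 [278, 196, 11, 18] [282.8 204.4] [0.5806 0.0129 0.02  ] [0.5581 0.0232 0.05  ]
top red 45 [362, 171, 6, 10] [364.1 175.2] [ 0.6143 -0.1358  0.015 ]
top yel 45 [329, 167, 6, 10] [331.6 170.9] [ 0.6253 -0.0567  0.015 ]
top blue 42 [346, 169, 5, 10] [347.8 172.9] [ 0.6202 -0.0963  0.015 ]
top blk 48 [302, 177, 6, 16] [304.6 184.4] [0.5903 0.0085 0.02  ] [0.5839 0.005  0.05  ]
top blk 211 [375, 182, 17, 23] [384.1 193.4] [ 0.5686 -0.1829  0.02  ] [ 0.563  -0.1799  0.05  ]
top blk 52 [411, 191, 6, 16] [414.  198.9] [ 0.5556 -0.2536  0.02  ] [ 0.5504 -0.2482  0.05  ]
```

View pics/cb.png

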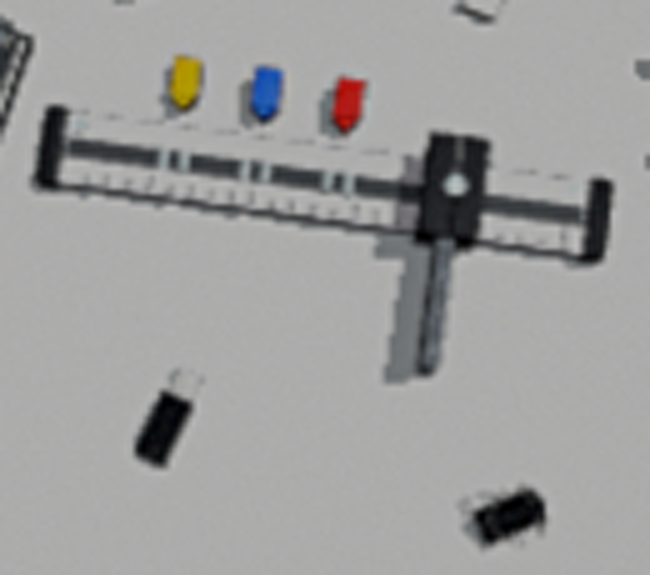

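View pics/ca.png

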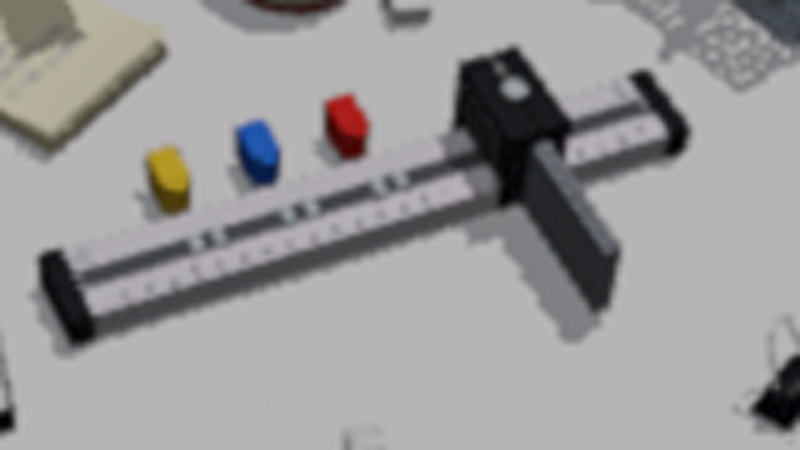

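Both views agree on the geometry: rail yaw is about -7.9°, the origin is about (0.575, -0.105), and red is the first notch. The stop is at guide y of about -77 mm. I'll close the fingers, align tool y with the rail and travel.

servo_tool --increments '[[[0, -3, -3.4, 0, -4], [0, -6, -6.8, 0, -8.7], [0, -9, -10.2, 0, -8.7], [0, -12, -13.6, 0, -8.7], [0, -15, -17, 0, -8.7]]]' --newtons 30

```text
t: 0.7
tool_pos: [0.274, 0.3915, 0.2129]
tool_rot: [0.215, 3.134, -0.0]
contact_force: [1.2, -0.3, 0.3]
opening: 0.0122
grip_force: 0.0
```

```bash
cat > m.py <<'E'
from h import *
from scipy.spatial.transform import Rotation as Ro
b=ctrl.get_image('top')
C={}
for c,(lo,hi) in {'red':((0,150,80),(8,255,255)),'yel':((20,150,80),(35,255,255))}.items():
    C[c]=ray(b,blobs(b,lo,hi,(295,160,425,235))[0][2],.015)[:2]
yd=np.array([0.135,.991]);yd/=np.hypot(*yd);xd=np.array([yd[1],-yd[0]])
red=np.array([.6131,-.1357]);O=red-.042*xd+.025*yd
g=lambda p:(1000*np.array([(p[:2]-O)@xd,(p[:2]-O)@yd])).round(1)
if __name__=='__main__':
    o=ctrl.get_obs();T=Ro.from_rotvec(o['tool_rot']).as_matrix()
    print('t',o['t'],'tcp',o['tool_pos'].round(4),'guide',g(o['tool_pos']),'F',o['contact_force'].round(2),'open',o['opening'])
    print('tool y ang',np.degrees(np.arctan2(T[1,1],T[0,1])),'rail',np.degrees(np.arctan2(yd[1],yd[0])),'red',g(C['red']),'yel',g(C['yel']),'knob?',g(ray(b,(386.2,191.8),.05)))
    tgt=np.append(O-.122*yd,.13);print('O',O,'need tool cm',(T.T@(tgt-o['tool_pos'])*100).round(2))
E
python3 m.py
```

```text
t 0.75 tcp [0.2764 0.3869 0.2127] guide [-362.2  447.4] F [ 3.22  1.16 -0.82] open 0.004531705936160344
tool y ang 81.87515456662011 rail 82.24257421382097 red [ 43.3 -24.9] yel [43.4 54.9] knob? [  2.7 -80. ]
O [ 0.57485885 -0.10525966] need tool cm [-36.56 -56.67   8.62]
```

servo_tool --increments '[[[0, -2.6, -4, 0, 0], [0, -5.2, -8, 0, 0], [0, -7.8, -12, 0, 0], [0, -10.4, -16, 0, 0], [0, -13, -20, 0, 0]]]'

```text
t: 1.25
tool_pos: [0.3753, 0.1755, 0.2133]
tool_rot: [0.216, 3.133, 0.001]
contact_force: [0.2, 0.1, 0.4]
opening: 0.0001
grip_force: 0.0
```

servo_tool --increments '[[[0, -2.6, -4, 0, 0], [0, -5.2, -8, 0, 0], [0, -7.8, -12, 0, 0], [0, -10.4, -16, 0, 0], [0, -13, -20, 0, 0]]]'

```text
t: 1.75
tool_pos: [0.4767, -0.0408, 0.2132]
tool_rot: [0.217, 3.134, 0.0]
contact_force: [0.2, 0.8, 0.2]
opening: 0.0001
grip_force: 0.0
```

servo_tool --increments '[[[0, -2, -3.4, 0, 0], [0, -4, -6.8, 0, 0], [0, -6, -10, 0, 0], [0, -8, -13.3, 0, 0], [0, -10.1, -16.7, 0, 0]]]'

```text
t: 2.25
tool_pos: [0.5537, -0.2196, 0.2129]
tool_rot: [-0.217, -3.134, -0.0]
contact_force: [0.4, -0.0, -0.1]
opening: 0.0002
grip_force: 0.0
```

servo_tool --increments '[[[0, 0, 0, 2, 0], [0, 0, 0, 5, 0], [0, 0, 0, 8, 0], [0, 0, 0, 8, 0]]]'

```text
t: 2.65
tool_pos: [0.55, -0.2164, 0.1274]
tool_rot: [-0.216, -3.125, -0.007]
contact_force: [-0.9, 0.2, -0.5]
opening: 0.0001
grip_force: 0.0
```

```bash
python3 m.py
python3 - <<'E'
from h import *
a=get('scene')
b=get('top')
A=cv2.resize(a['img'][140:240,290:430,::-1],None,fx=5,fy=5,interpolation=cv2.INTER_CUBIC)
cv2.imwrite('pics/c2.png',A)
E
```

```text
t 2.7 tcp [ 0.5516 -0.2171  0.1304] guide [  -8. -114.] F [ 0.45 -1.06  0.92] open -9.616213725214352e-05
tool y ang 82.09092369071261 rail 82.24257421382097 red [ 50.1 -52.9] yel [43.4 54.9] knob? [  2.7 -80. ]
O [ 0.57485885 -0.10525966] need tool cm [-0.8  -0.8   0.04]
```

View pics/c2.png

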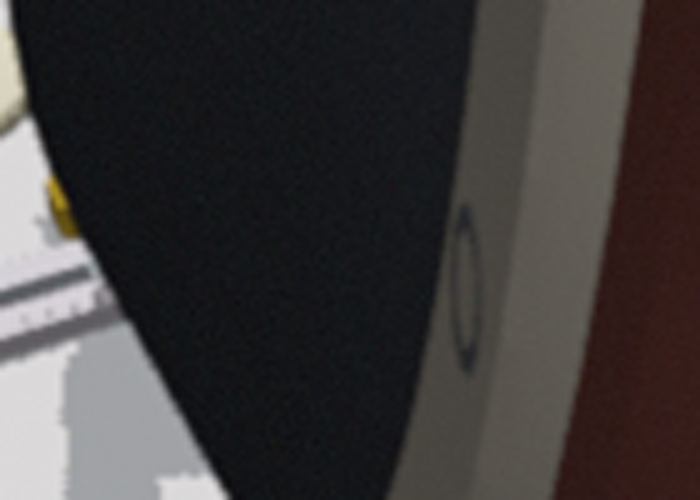

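The arm hides the scene camera's view here. In this crop only the yellow marker (about (60,205)) and part of the rail show. I'll correct the offset and descend with force checks.

servo_tool --increments '[[[0, -0.8, -0.7, 0, 0], [0, -0.8, -0.7, 0, 0], [0, -0.8, -0.7, 0, 0]]]'

```text
t: 3.1
tool_pos: [0.5612, -0.2268, 0.1347]
tool_rot: [0.217, 3.132, -0.001]
contact_force: [0.2, 0.5, 0.1]
opening: 0.0003
grip_force: 0.0
```

```bash
cat > p.py <<'E'
from m import g,ctrl
o=ctrl.get_obs();print(o['t'],'guide mm',g(o['tool_pos']),'z',o['tool_pos'][2].round(4),'F',o['contact_force'].round(2))
E
sed -i 's/^b=ctrl.*$/b=None/; s/^for c,(lo/if 0:\n  for c,(lo/; s/^    C\[c\]/      C[c]/' m.py
python3 p.py
```

```text
3.1 guide mm [   2.9 -122.3] z 0.1347 F [0.23 0.53 0.07]
```

servo_tool --increments '[[[0, 0, 0.2, 2, 0], [0, 0, 0.2, 4, 0], [0, 0, 0.2, 6, 0], [0, 0, 0.2, 7.5, 0], [0, 0, 0.2, 7.5, 0]]]'

```text
t: 3.6
tool_pos: [0.5589, -0.2232, 0.0557]
tool_rot: [-0.216, -3.13, -0.003]
contact_force: [-0.9, 0.1, -0.2]
opening: -0.0003
grip_force: 0.0
```

servo_tool --increments '[[[0, 0, 0, 0.5, 0], [0, 0, 0, 1, 0], [0, 0, 0, 1.2, 0], [0, 0, 0, 1.2, 0]]]'

```text
t: 4.0
tool_pos: [0.5607, -0.2242, 0.0463]
tool_rot: [0.217, 3.134, -0.0]
contact_force: [-0.1, 0.5, -0.1]
opening: 0.0
grip_force: 0.0
```

```bash
python3 p.py
```

```text
4.0 guide mm [   2.  -119.8] z 0.0463 F [-0.11  0.48 -0.11]
```

servo_tool --increments '[[[0, 0, 0.4, 0, 0], [0, 0, 0.8, 0, 0], [0, 0, 1.2, 0, 0], [0, 0, 1.6, 0, 0], [0, 0, 2.0, 0, 0]]]'

```text
t: 4.5
tool_pos: [0.5634, -0.2039, 0.0463]
tool_rot: [0.216, 3.134, -0.0]
contact_force: [-0.5, 0.7, -0.0]
opening: 0.0001
grip_force: 0.0
```

servo_tool --increments '[[[0, 0, 0.4, 0, 0], [0, 0, 0.8, 0, 0], [0, 0, 1.2, 0, 0], [0, 0, 1.6, 0, 0], [0, 0, 2.0, 0, 0]]]'

```text
t: 5.0
tool_pos: [0.5661, -0.1842, 0.0462]
tool_rot: [-0.216, -3.134, 0.0]
contact_force: [-1.1, 0.9, -0.0]
opening: 0.0005
grip_force: 0.0
```

servo_tool --increments '[[[0, 0, 0.2, 0, 0], [0, 0, 0.4, 0, 0], [0, 0, 0.6, 0, 0], [0, 0, 0.8, 0, 0]]]'

```text
t: 5.4
tool_pos: [0.5672, -0.1765, 0.0462]
tool_rot: [-0.217, -3.134, 0.0]
contact_force: [0.9, 0.2, -0.5]
opening: -0.0002
grip_force: 0.0
```

```bash
python3 p.py; python3 -c "
from h import *
b=get('top')
cv2.imwrite('pics/c3.png',cv2.resize(b['img'][155:245,295:425,::-1],None,fx=5,fy=5,interpolation=cv2.INTER_CUBIC))"
```

```text
5.4 guide mm [  2.  -71.7] z 0.0462 F [ 0.87  0.2  -0.47]
```

View pics/c3.png

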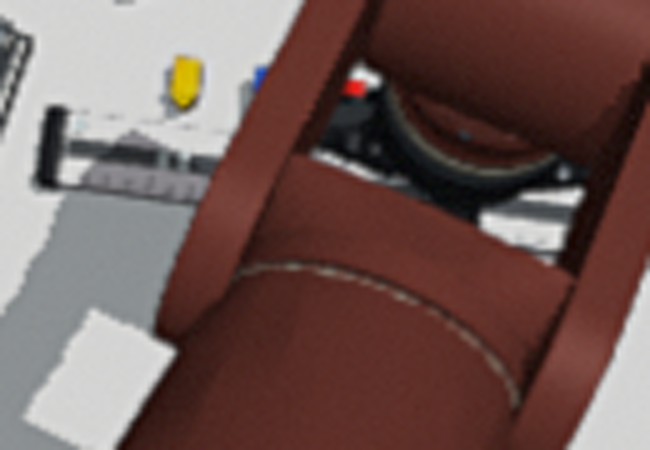

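The wrist and the links hide the stop; only the yellow marker and the red one's tip (355,85) show. I'll creep forward on force, which should peak at the ridge and then drop.

servo_tool --increments '[[[0, 0, 0.1, 0, 0], [0, 0, 0.2, 0, 0], [0, 0, 0.3, 0, 0]]]'

```text
t: 5.75
tool_pos: [0.5676, -0.1736, 0.0462]
tool_rot: [-0.217, -3.134, 0.0]
contact_force: [0.5, 0.1, 0.2]
opening: 0.0005
grip_force: 0.0
```

servo_tool --increments '[[[0, 0, 0.1, 0, 0], [0, 0, 0.2, 0, 0]]]'

```text
t: 5.95
tool_pos: [0.5679, -0.1716, 0.0462]
tool_rot: [-0.217, -3.134, 0.0]
contact_force: [1.0, -0.4, 0.2]
opening: -0.0001
grip_force: 0.0
```

servo_tool --increments '[[[0, 0, 0.1, 0, 0], [0, 0, 0.1, 0, 0]]]'

```text
t: 6.15
tool_pos: [0.568, -0.1706, 0.0462]
tool_rot: [-0.216, -3.134, -0.0]
contact_force: [1.0, -0.3, -0.7]
opening: -0.0
grip_force: 0.0
```

servo_tool --increments '[[[0, 0, 0.1, 0, 0], [0, 0, 0.1, 0, 0]]]'

```text
t: 6.35
tool_pos: [0.5682, -0.1696, 0.0462]
tool_rot: [-0.216, -3.134, -0.0]
contact_force: [0.3, 0.2, -0.8]
opening: -0.0002
grip_force: 0.0
```

servo_tool --increments '[[[0, 0, 0.1, 0, 0], [0, 0, 0.1, 0, 0]]]'

```text
t: 6.55
tool_pos: [0.5683, -0.1686, 0.0462]
tool_rot: [-0.216, -3.134, -0.0]
contact_force: [0.5, 0.0, -0.3]
opening: -0.0003
grip_force: 0.0
```

servo_tool --increments '[[[0, 0, 0.1, 0, 0], [0, 0, 0.1, 0, 0]]]'

```text
t: 6.75
tool_pos: [0.5684, -0.1676, 0.0462]
tool_rot: [-0.216, -3.134, -0.0]
contact_force: [0.4, -0.7, 0.8]
opening: -0.0001
grip_force: 0.0
```

servo_tool --increments '[[[0, 0, 0.1, 0, 0], [0, 0, 0.1, 0, 0]]]'

```text
t: 6.95
tool_pos: [0.5686, -0.1666, 0.0462]
tool_rot: [-0.216, -3.134, -0.0]
contact_force: [0.7, 0.3, 0.3]
opening: 0.0002
grip_force: 0.0
```

servo_tool --increments '[[[0, 0, 0.1, 0, 0], [0, 0, 0.1, 0, 0]]]'

```text
t: 7.15
tool_pos: [0.5687, -0.1656, 0.0462]
tool_rot: [-0.216, -3.134, -0.0]
contact_force: [-0.1, -0.3, 0.1]
opening: -0.0
grip_force: 0.0
```

```bash
python3 p.py; python3 -c "
from h import *
b=get('scene')
cv2.imwrite('pics/c4.png',b['img'][:,:,::-1])"
```

```text
7.15 guide mm [  2.1 -60.6] z 0.0462 F [-0.06 -0.27  0.12]
```

View pics/c4.png

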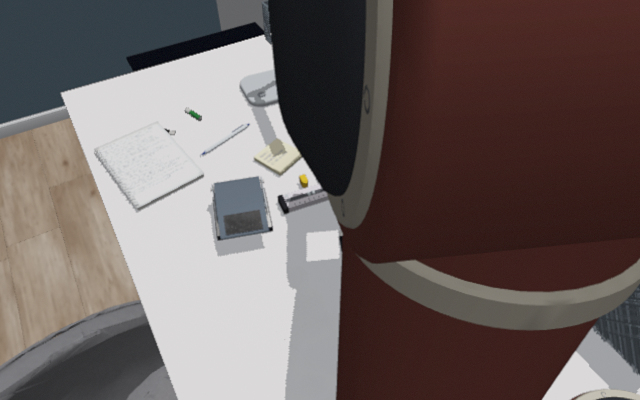

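Both cameras are blocked (only the yellow marker at (304,180) shows), and the forces are noise level. The tips are likely thinner than their backs, so I'll keep creeping in 1 mm steps.

servo_tool --increments '[[[0, 0, 0.1, 0, 0], [0, 0, 0.1, 0, 0]]]'

```text
t: 7.4
tool_pos: [0.5688, -0.1646, 0.0462]
tool_rot: [-0.216, -3.134, -0.0]
contact_force: [-0.3, 0.2, 1.3]
opening: 0.0001
grip_force: 0.0
```

servo_tool --increments '[[[0, 0, 0.1, 0, 0], [0, 0, 0.1, 0, 0]]]'

```text
t: 7.6
tool_pos: [0.569, -0.1636, 0.0462]
tool_rot: [-0.216, -3.134, -0.0]
contact_force: [1.0, 0.7, 0.3]
opening: 0.0002
grip_force: 0.0
```

servo_tool --increments '[[[0, 0, 0.1, 0, 0], [0, 0, 0.1, 0, 0]]]'

```text
t: 7.8
tool_pos: [0.5691, -0.1626, 0.0462]
tool_rot: [-0.216, -3.134, -0.0]
contact_force: [1.0, 0.9, 0.4]
opening: 0.0001
grip_force: 0.0
```

servo_tool --increments '[[[0, 0, 0.1, 0, 0], [0, 0, 0.1, 0, 0]]]'

```text
t: 8.0
tool_pos: [0.5693, -0.1617, 0.0462]
tool_rot: [-0.216, -3.134, -0.0]
contact_force: [-0.1, 1.0, 0.2]
opening: -0.0003
grip_force: 0.0
```

I'll back off and look.

servo_tool --increments '[[[0, 0, -1, 0, 0], [0, 0, -1, -2.5, 0], [0, 0, -1, -7, 0], [0, 0, -1, -11, 0], [0, 0, -1, -15, 0]]]'

```text
t: 8.5
tool_pos: [0.5676, -0.1724, 0.1979]
tool_rot: [0.217, 3.134, -0.001]
contact_force: [0.7, -0.2, 0.0]
opening: 0.0001
grip_force: 0.0
```

servo_tool --increments '[[[0, 0, 5, 0, 0], [0, 1, 10, 0, 0], [0, 2, 15, 0, 0], [0, 3, 20, 0, 0], [0, 4, 25, 0, 0]]]'

```text
t: 9.0
tool_pos: [0.5627, 0.0787, 0.1964]
tool_rot: [0.218, 3.133, -0.0]
contact_force: [0.9, 0.5, 0.0]
opening: 0.0001
grip_force: 0.0
```

servo_tool --increments '[[[0, 2, 4, 0, 0], [0, 4, 8, 0, 0], [0, 6, 12, 0, 0], [0, 6, 12, 0, 0]]]'

```text
t: 9.4
tool_pos: [0.5184, 0.2082, 0.1963]
tool_rot: [-0.207, -3.134, -0.002]
contact_force: [-0.4, 0.0, -0.6]
opening: -0.0003
grip_force: 0.0
```

```bash
python3 p.py; python3 -c "
from h import *
from m import g
b=get('top')
for z in (.02,.05):
  for A,bb,ce in blobs(b,(0,0,0),(179,255,45),(295,160,425,235)): print(A,bb,ce.round(1),g(ray(b,ce,z)))
cv2.imwrite('pics/c5.png',cv2.resize(b['img'][155:270,295:425,::-1],None,fx=5,fy=5,interpolation=cv2.INTER_CUBIC))"
```

```text
9.4 guide mm [-98.2 303. ] z 0.1963 F [-0.44  0.03 -0.57]
47 [302, 177, 6, 16] [304.5 184.4] [ -0.  114.9]
199 [375, 182, 17, 23] [384.  193.3] [  4.5 -77.6]
50 [411, 191, 6, 16] [414.  198.7] [   1.4 -149.5]
47 [302, 177, 6, 16] [304.5 184.4] [ -5.9 110.5]
199 [375, 182, 17, 23] [384.  193.3] [ -1.5 -75.4]
50 [411, 191, 6, 16] [414.  198.7] [  -4.5 -144.8]
```

View pics/c5.png

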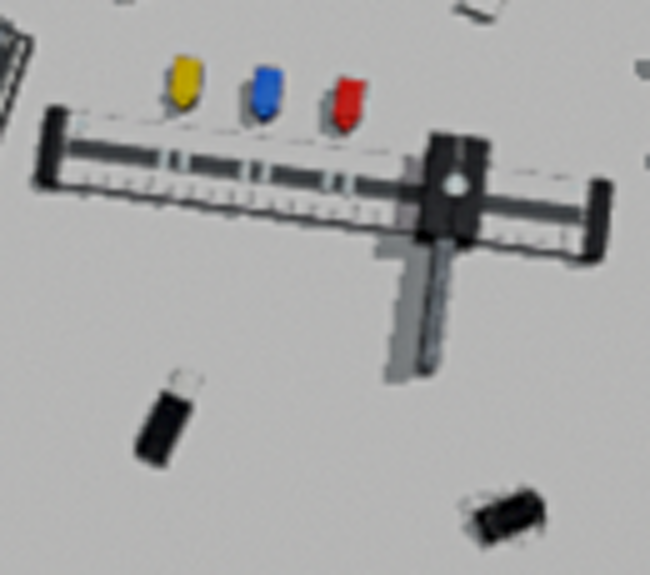

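The stop has not moved: its blob is still at (384,193), where it started. So the fingers passed without touching it, and the reported TCP or tip position must differ from the real one. I'll check the tool itself in both cameras against its projected TCP and tip.

Run:
```python
from h import *
from scipy.spatial.transform import Rotation as Ro
o=ctrl.get_obs();T=Ro.from_rotvec(o['tool_rot']).as_matrix();p=o['tool_pos']
pan=[]
for n in('scene','top'):
    d=get(n);im=d['img'][:,:,::-1].copy()
    P=[p+T[:,2]*z for z in(.019,0,-.054)]
    uv=proj(d,P);print(n,uv.round(1).tolist(),im.shape)
    c=uv[1];x0=int(np.clip(c[0]-100,0,440));y0=int(np.clip(c[1]-75,0,250))
    s=cv2.resize(im[y0:y0+150,x0:x0+200],None,fx=4,fy=4,interpolation=cv2.INTER_CUBIC)[:, :]
    for q,col in zip(uv,((0,255,0),(0,255,255),(255,255,0))): cv2.drawMarker(s,tuple(int(v) for v in (q-[x0,y0])*4),col,cv2.MARKER_CROSS,14,1)
    s=cv2.resize(s,(400*1,300)); pan.append(s);print(x0,y0)
cv2.imwrite('pics/tool.png',np.hstack(pan))
print(o['q'].round(4).tolist(),p,o['tool_rot'])
```

```text
scene [[179.0, 215.5], [176.0, 207.3], [166.8, 181.6]] (400, 640, 3)
76 132
top [[198.9, 202.5], [195.2, 200.9], [183.6, 196.1]] (400, 640, 3)
95 125
[0.2448, -0.0942, 1.786, -0.0003, 1.4496, -1.1919] [0.51934812 0.20614731 0.19628598] [ 2.10318451e-01  3.13425093e+00 -3.36718034e-04]
```

View pics/tool.png

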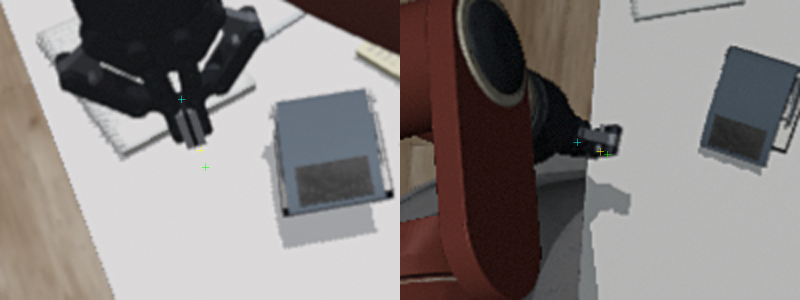

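Run:
```python
from h import *
o=ctrl.get_obs();p=o['tool_pos']
S=get('scene');B=get('top')
for n,d,(x0,y0,x1,y1) in(('scene',S,(150,175,200,212)),('top',B,(180,182,212,206))):
    g=cv2.cvtColor(d['img'],cv2.COLOR_RGB2GRAY)[y0:y1,x0:x1]
    print(n,x0,y0)
    for i,r in enumerate(g): print(y0+i,' '.join('%2d'%(v//10) for v in r))
```

```text
scene 150 175
175  2  2  2  2  2  2  2  2  2  2  2  2  2  3 11 20 21 14  4  1  2  2  2  2  2  2  2  2  2  2  2  2  2  2  2  2  2  4  3  2  2  3 11 19 21 21 21 21 20 18
176  3  2  2  2  2  2  2  2  2  2  1  2  1  2  7 16 18 12  4  2  2  2  2  2  2  2  2  2  2  2  2  2  2  2  1  2  2  2  2  1  3  9 17 21 21 21 20 18 16 12
177  3  3  2  2  2  2  1  2  2  2  2  2  2  2  3  8  7  4  2  2  2  2  2  2  2  2  2  2  2  2  2  1  2  3  4  2  2  2  3  4 10 17 20 21 21 19 18 13 10  9
178  3  2  2  2  2  2  2  2  2  2  2  2  2  2  1  2  2  2  2  2  2  2  1  2  2  2  2  2  2  2  2  2  6 10 13  9  7  8 10 11 17 20 21 19 18 15 12  9  9 11
179  3  3  2  2  2  2  2  2  2  1  2  2  2  2  1  2  2  3  2  2  2  2  2  2  2  2  2  2  2  1  3  9 16 18 19 18 17 17 18 17 20 19 18 15 12 10 10 11 13 17
180  3  2  3  2  2  2  2  2  2  2  2  2  2  2  2  2  2  3  3  2  2  2  2  2  2  2  2  2  1  2  8 17 21 21 21 21 21 21 20 19 18 15 12 10 10 11 13 14 18 21
181  2  2  2  2  2  2  2  2  2  2  2  2  2  2  2  2  2  3  3  2  2  2  2  2  2  2  2  2  1  5 15 21 22 21 21 21 21 19 18 15 12 10  9 11 13 14 18 19 21 21
182  2  
[... 6323 characters left out ...]

199  0  1  1  0  0  1  0  1  0  0  1  1  1  5  9  8  3  2  2  3  4  5  2  1  6 14 18 18 18 18 18 18
200  0  0  0  1  0  0  0  0  0  1  1  1  2  5  8  6  2  1  2  3  4  4  2  2  9 16 18 18 18 18 18 18
201  0  0  0  0  0  1  0  0  0  2  2  1  1  1  2  1  0  0  0  1  3  2  2  3 10 16 18 18 18 18 18 18
202  4  4  4  1  4  4  2  1  2  4  3  1  1  0  1  2  2  3  4  5  6  8  9 10 14 18 18 18 18 18 18 18
203  8  9  8  5  8  8  5  4  5  8  6  5  4  3  6 10 10 11 12 12 13 16 18 18 18 18 18 18 18 18 18 18
204  8  8  8  8  8  8  8  8  9 15 13 11 11 10 13 18 19 18 18 18 18 18 18 18 18 18 18 18 18 18 18 18
205  8  8  8  8  8  8  8  8  9 18 18 18 18 18 18 18 18 18 18 18 18 18 18 18 18 18 18 18 18 18 18 18
```

Run:
```python
from h import *
o=ctrl.get_obs();p=o['tool_pos']
S=get('scene');B=get('top')
def ln(d,px): a=ray(d,px,0);b=ray(d,px,.3);return a,(b-a)/np.linalg.norm(b-a)
def tri(u,v):
    a,m=ln(S,u);b,n=ln(B,v)
    s,t=np.linalg.lstsq(np.c_[m,-n],b-a,rcond=None)[0]
    return ((a+m*s+b+n*t)/2).round(4),np.linalg.norm(a+m*s-b-n*t).round(4)
print('tip pred',p-[0,0,.019])
for u in((176,202),(174,203),(178,201)):
    for v in((201,196),(203,196),(199,197),(201,199)): print(u,v,*tri(u,v))
```

```text
tip pred [0.52051131 0.20332964 0.17720092]
(176, 202) (201, 196) [0.5323 0.2003 0.1896] 0.0057
(176, 202) (203, 196) [0.5338 0.1988 0.1864] 0.0089
(176, 202) (199, 197) [0.5288 0.2014 0.1944] 0.0037
(176, 202) (201, 199) [0.5263 0.1994 0.1945] 0.0092
(174, 203) (201, 196) [0.5334 0.2024 0.1869] 0.0079
(174, 203) (203, 196) [0.5348 0.2009 0.1838] 0.0111
(174, 203) (199, 197) [0.5299 0.2035 0.1917] 0.0059
(174, 203) (201, 199) [0.5273 0.2015 0.1919] 0.0113
(178, 201) (201, 196) [0.5311 0.1982 0.1922] 0.0036
(178, 201) (203, 196) [0.5327 0.1967 0.1891] 0.0067
(178, 201) (199, 197) [0.5277 0.1993 0.197 ] 0.0016
(178, 201) (201, 199) [0.5252 0.1974 0.197 ] 0.0071
```

The two views put the real tip about 15–25 mm above the nominal one, and about 10 mm towards +x. That explains the pass over the top of the 50 mm stop. Clearing the stop at nominal TCP z 0.046 bounds the offset at 23 mm or more. I'll redo the approach with the TCP at z ≈ 0.028 and 7 mm less in guide x, watching Fz.

servo_tool --increments '[[[0, -1, -4.5, 0, 0], [0, -2, -9, 0, 0], [0, -3, -13.5, 0, 0], [0, -4, -18, 0, 0], [0, -5, -22, 0, 0]]]'

```text
t: 10.25
tool_pos: [0.5391, -0.0233, 0.1964]
tool_rot: [0.22, 3.133, -0.0]
contact_force: [0.9, -0.0, -0.7]
opening: 0.0001
grip_force: 0.0
```

servo_tool --increments '[[[0, -1, -4, 0, 0], [0, -2, -8, 0, 0], [0, -3, -12, 0, 0], [0, -3.6, -16, 0, 0], [0, -4, -19.6, 0, 0]]]'

```text
t: 10.75
tool_pos: [0.5514, -0.223, 0.1962]
tool_rot: [0.22, 3.134, -0.0]
contact_force: [0.0, 0.6, 0.2]
opening: 0.0002
grip_force: 0.0
```

servo_tool --increments '[[[0, 0, 0, 2, 0], [0, 0, 0, 4, 0], [0, 0, 0, 6, 0], [0, 0, 0, 6, 0], [0, 0, 0, 6, 0]]]'

```text
t: 11.25
tool_pos: [0.5515, -0.2204, 0.1362]
tool_rot: [-0.218, -3.133, -0.0]
contact_force: [0.8, -0.4, 0.6]
opening: -0.0002
grip_force: 0.0
```

```bash
python3 p.py
```

```text
11.25 guide mm [  -7.6 -117.3] z 0.1362 F [ 0.81 -0.36  0.62]
```

servo_tool --increments '[[[0, 0, 0, 2, 0], [0, 0, 0, 4, 0], [0, 0, 0, 6, 0], [0, 0, 0, 8, 0], [0, 0, 0, 9, 0]]]'

```text
t: 11.75
tool_pos: [0.5519, -0.22, 0.0461]
tool_rot: [0.217, 3.134, -0.0]
contact_force: [0.3, -1.2, -0.5]
opening: -0.0001
grip_force: 0.0
```

servo_tool --increments '[[[0, 0, 0, 0.3, 0], [0, 0, 0, 0.6, 0], [0, 0, 0, 0.8, 0], [0, 0, 0, 0.8, 0]]]'

```text
t: 12.15
tool_pos: [0.5524, -0.2201, 0.039]
tool_rot: [0.216, 3.133, -0.001]
contact_force: [-0.8, -0.3, 0.7]
opening: 0.0005
grip_force: 0.0
```

servo_tool --increments '[[[0, 0, 0, 0.3, 0], [0, 0, 0, 0.5, 0], [0, 0, 0, 0.5, 0]]]'

```text
t: 12.45
tool_pos: [0.5517, -0.2197, 0.0329]
tool_rot: [-0.217, -3.134, -0.0]
contact_force: [0.3, 0.5, 0.1]
opening: 0.0
grip_force: 0.0
```

servo_tool --increments '[[[0, 0, 0, 0.2, 0], [0, 0, 0, 0.4, 0], [0, 0, 0, 0.4, 0]]]'

```text
t: 12.75
tool_pos: [0.5516, -0.2197, 0.0288]
tool_rot: [-0.216, -3.133, -0.0]
contact_force: [-0.0, 0.5, 0.1]
opening: -0.0003
grip_force: 0.0
```

servo_tool --increments '[[[0, 0, 0.3, 0, 0], [0, 0, 0.6, 0, 0], [0, 0, 0.9, 0, 0], [0, 0, 1.2, 0, 0]]]'

```text
t: 13.15
tool_pos: [0.5536, -0.2076, 0.0293]
tool_rot: [0.216, 3.134, -0.0]
contact_force: [-0.2, -0.2, -0.1]
opening: -0.0001
grip_force: 0.0
```

servo_tool --increments '[[[0, 0, 0.2, 0, 0], [0, 0, 0.4, 0, 0], [0, 0, 0.6, 0, 0]]]'

```text
t: 13.45
tool_pos: [0.5544, -0.202, 0.0292]
tool_rot: [0.216, 3.134, -0.001]
contact_force: [-0.2, -1.7, 0.8]
opening: -0.0001
grip_force: 0.5
```

servo_tool --increments '[[[0, 0, 0.2, 0, 0], [0, 0, 0.4, 0, 0], [0, 0, 0.6, 0, 0]]]'

```text
t: 13.75
tool_pos: [0.5552, -0.196, 0.0292]
tool_rot: [-0.217, -3.134, 0.0]
contact_force: [-1.3, -1.2, -0.7]
opening: 0.0
grip_force: 0.6
```

```bash
python3 p.py; python3 -c "
from h import *
from m import g
b=get('top')
print(b['img'][190:236:3,395:402].mean(2).astype(int).tolist())
for A,bb,ce in blobs(b,(0,0,0),(179,255,60),(340,160,425,240),4): print(A,bb,ce.round(1))"
```

```text
13.75 guide mm [ -7.2 -92.6] z 0.0292 F [-1.29 -1.21 -0.68]
[[28, 36, 46, 51, 45, 45, 44], [27, 23, 19, 19, 18, 20, 22], [75, 83, 66, 50, 46, 40, 37], [22, 23, 27, 27, 29, 28, 33], [11, 7, 12, 9, 10, 6, 10], [103, 119, 135, 150, 135, 107, 98], [61, 61, 58, 57, 66, 96, 144], [59, 60, 61, 63, 60, 60, 62], [60, 61, 60, 60, 59, 61, 62], [65, 65, 64, 66, 63, 64, 63], [65, 66, 64, 65, 64, 62, 61], [55, 63, 65, 65, 64, 62, 63], [79, 70, 52, 45, 57, 61, 63], [59, 59, 62, 87, 93, 79, 58], [58, 61, 58, 56, 57, 57, 70], [59, 58, 57, 55, 57, 57, 56]]
4 [369, 160, 2, 3] [369.2 160.8]
1127 [367, 160, 58, 60] [396.4 191. ]
29 [355, 205, 7, 11] [358.2 210.7]
173 [340, 216, 19, 24] [346.8 229.1]
53 [409, 221, 12, 19] [413.9 232.2]
```

There is contact now: Fy is about -1.5 N and grip force reads 0.5 N. I'll continue to about 8 mm before the ridge and then creep.

servo_tool --increments '[[[0, 0, 0.3, 0, 0], [0, 0, 0.6, 0, 0], [0, 0, 0.9, 0, 0], [0, 0, 1.2, 0, 0], [0, 0, 1.5, 0, 0]]]'

```text
t: 14.3
tool_pos: [0.5573, -0.1809, 0.0293]
tool_rot: [-0.216, -3.134, 0.0]
contact_force: [-1.3, -0.7, 0.9]
opening: -0.0001
grip_force: 0.7
```

servo_tool --increments '[[[0, 0, 0.2, 0, 0], [0, 0, 0.4, 0, 0], [0, 0, 0.6, 0, 0], [0, 0, 0.8, 0, 0], [0, 0, 1.0, 0, 0]]]'

```text
t: 14.8
tool_pos: [0.5586, -0.1711, 0.0292]
tool_rot: [-0.216, -3.134, 0.0]
contact_force: [-0.9, -0.6, -0.6]
opening: -0.0001
grip_force: 0.5
```

servo_tool --increments '[[[0, 0, 0.1, 0, 0], [0, 0, 0.2, 0, 0]]]'

```text
t: 15.0
tool_pos: [0.5589, -0.1692, 0.0292]
tool_rot: [0.216, 3.134, 0.0]
contact_force: [-1.0, 0.1, 1.0]
opening: 0.0001
grip_force: 0.4
```

servo_tool --increments '[[[0, 0, 0.1, 0, 0]]]'

```text
t: 15.1
tool_pos: [0.5591, -0.1682, 0.0292]
tool_rot: [0.216, 3.134, 0.0]
contact_force: [-0.8, -0.8, 1.0]
opening: 0.0006
grip_force: 0.4
```

servo_tool --increments '[[[0, 0, 0.1, 0, 0]]]'

```text
t: 15.2
tool_pos: [0.5592, -0.1673, 0.0292]
tool_rot: [-0.217, -3.134, -0.0]
contact_force: [-0.7, -1.0, -0.4]
opening: -0.0001
grip_force: 0.4
```

servo_tool --increments '[[[0, 0, 0.1, 0, 0]]]'

```text
t: 15.3
tool_pos: [0.5593, -0.1663, 0.0292]
tool_rot: [-0.217, -3.134, 0.0]
contact_force: [-1.4, -0.7, 0.6]
opening: 0.0
grip_force: 0.4
```

servo_tool --increments '[[[0, 0, 0.1, 0, 0], [0, 0, 0.2, 0, 0]]]'

```text
t: 15.5
tool_pos: [0.5596, -0.1643, 0.0292]
tool_rot: [-0.217, -3.134, 0.0]
contact_force: [-0.8, -1.4, -0.1]
opening: 0.0003
grip_force: 0.4
```

servo_tool --increments '[[[0, 0, 0.1, 0, 0]]]'

```text
t: 15.6
tool_pos: [0.5597, -0.1633, 0.0292]
tool_rot: [-0.217, -3.134, -0.0]
contact_force: [-0.4, -0.8, 0.4]
opening: 0.0001
grip_force: 0.4
```

servo_tool --increments '[[[0, 0, 0.1, 0, 0]]]'

```text
t: 15.7
tool_pos: [0.5599, -0.1623, 0.0292]
tool_rot: [0.216, 3.134, -0.0]
contact_force: [-0.3, -0.9, 1.3]
opening: 0.0003
grip_force: 0.4
```

servo_tool --increments '[[[0, 0, 0.1, 0, 0]]]'

```text
t: 15.8
tool_pos: [0.56, -0.1613, 0.0292]
tool_rot: [-0.217, -3.134, -0.0]
contact_force: [-0.4, -0.6, 1.0]
opening: -0.0003
grip_force: 0.4
```

Guide y is about -57.6 with contact kept (grip force 0.4 N). I'll keep creeping.

servo_tool --increments '[[[0, 0, 0.1, 0, 0]]]'

```text
t: 15.9
tool_pos: [0.5602, -0.1603, 0.0292]
tool_rot: [0.217, 3.134, 0.0]
contact_force: [-1.3, -0.2, 0.7]
opening: -0.0001
grip_force: 0.4
```

servo_tool --increments '[[[0, 0, 0.1, 0, 0]]]'

```text
t: 16.0
tool_pos: [0.5603, -0.1595, 0.0292]
tool_rot: [-0.216, -3.134, 0.001]
contact_force: [-0.2, -2.4, 0.4]
opening: 0.0001
grip_force: 1.4
```

servo_tool --increments '[[[0, 0, 0.1, 0, 0]]]'

```text
t: 16.1
tool_pos: [0.5603, -0.1591, 0.0293]
tool_rot: [-0.216, -3.134, 0.003]
contact_force: [-0.8, -5.1, -0.0]
opening: 0.0002
grip_force: 2.6
```

servo_tool --increments '[[[0, 0, 0.1, 0, 0]]]'

```text
t: 16.2
tool_pos: [0.5604, -0.1587, 0.0292]
tool_rot: [-0.216, -3.134, 0.005]
contact_force: [-1.1, -7.7, -0.5]
opening: -0.0002
grip_force: 3.8
```

The force is rising on the ridge (Fy -7.7 N). Smaller steps from here.

servo_tool --increments '[[[0, 0, 0.05, 0, 0]]]'

```text
t: 16.3
tool_pos: [0.5604, -0.1586, 0.0293]
tool_rot: [-0.216, -3.134, 0.006]
contact_force: [-1.8, -7.4, -0.6]
opening: -0.0002
grip_force: 4.0
```

servo_tool --increments '[[[0, 0, 0.05, 0, 0]]]'

```text
t: 16.4
tool_pos: [0.5604, -0.1583, 0.0293]
tool_rot: [-0.216, -3.134, 0.006]
contact_force: [-1.5, -8.0, -1.0]
opening: 0.0004
grip_force: 3.6
```

servo_tool --increments '[[[0, 0, 0.05, 0, 0]]]'

```text
t: 16.5
tool_pos: [0.5606, -0.1573, 0.0293]
tool_rot: [-0.217, -3.134, 0.004]
contact_force: [-1.3, -3.4, -0.2]
opening: 0.0
grip_force: 2.3
```

servo_tool --increments '[[[0, 0, 0.05, 0, 0]]]'

```text
t: 16.6
tool_pos: [0.5607, -0.1561, 0.0292]
tool_rot: [-0.217, -3.134, 0.001]
contact_force: [-1.2, -4.5, 0.7]
opening: -0.0002
grip_force: 1.4
```

Force is dropping: the stop is going over the crest. Half-millimetre steps until it lets go.

servo_tool --increments '[[[0, 0, 0.05, 0, 0]]]'

```text
t: 16.7
tool_pos: [0.5609, -0.1548, 0.0292]
tool_rot: [0.217, 3.134, 0.001]
contact_force: [-1.3, -0.8, 0.9]
opening: -0.0001
grip_force: 0.6
```

servo_tool --increments '[[[0, 0, 0, 0, 0]]]'

```text
t: 16.8
tool_pos: [0.561, -0.1542, 0.0291]
tool_rot: [0.217, 3.134, 0.002]
contact_force: [0.4, -0.3, 0.1]
opening: 0.0001
grip_force: 0.0
```

The force dropped to zero and the stop has snapped ahead of the finger. I'll retreat backwards, go up and clear the view.

servo_tool --increments '[[[0, 0, -0.8, 0, 0], [0, 0, -1.6, -1, 0], [0, 0, -1.8, -5, 0], [0, 0, -1.8, -10, 0], [0, 0, -1.8, -15, 0]]]'

```text
t: 17.3
tool_pos: [0.5578, -0.1731, 0.1811]
tool_rot: [-0.217, -3.133, -0.001]
contact_force: [0.7, 0.0, 1.4]
opening: -0.0003
grip_force: 0.0
```

servo_tool --increments '[[[0, 0, 5, -2, 0], [0, 1, 10, -2, 0], [0, 2, 15, -2, 0], [0, 3, 20, -2, 0], [0, 4, 25, -2, 0]]]'

```text
t: 17.8
tool_pos: [0.5535, 0.0743, 0.2005]
tool_rot: [0.218, 3.132, 0.001]
contact_force: [0.4, 0.3, -0.6]
opening: 0.0004
grip_force: 0.0
```

servo_tool --increments '[[[0, 2, 4, 0, 0], [0, 4, 8, 0, 0], [0, 6, 12, 0, 0], [0, 6, 14, 0, 0], [0, 6, 14, 0, 0]]]'

```text
t: 18.3
tool_pos: [0.5133, 0.2218, 0.2002]
tool_rot: [0.211, 3.134, 0.002]
contact_force: [-0.3, 0.2, 0.1]
opening: 0.0
grip_force: 0.0
```

```bash
python3 p.py; python3 -c "
from h import *
from m import g
b=get('top');s=get('scene')
for z in (.02,.04):
  for A,bb,ce in blobs(b,(0,0,0),(179,255,45),(295,160,425,235)): print(A,bb,ce.round(1),g(ray(b,ce,z)))
f=lambda d,x0,y0,x1,y1:cv2.resize(d['img'][y0:y1,x0:x1,::-1],(600,300),interpolation=cv2.INTER_CUBIC)
cv2.imwrite('pics/c6.png',np.vstack([f(b,285,160,425,230),f(s,270,145,410,215)]))"
```

```text
18.3 guide mm [-105.2  315.8] z 0.2002 F [-0.33  0.19  0.07]
48 [302, 177, 6, 16] [304.6 184.4] [-1.000e-01  1.148e+02]
191 [353, 179, 16, 23] [361.7 190.4] [  4.2 -24.1]
49 [411, 191, 6, 16] [413.9 198.8] [   1.1 -149.4]
48 [302, 177, 6, 16] [304.6 184.4] [ -4.  111.9]
191 [353, 179, 16, 23] [361.7 190.4] [  0.2 -23.9]
49 [411, 191, 6, 16] [413.9 198.8] [  -2.8 -146.3]
```

View pics/c6.png

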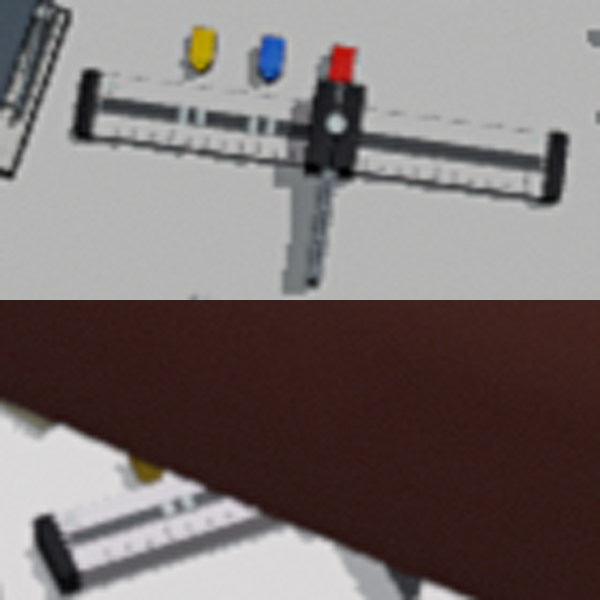

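The stop sits at guide y ≈ -24 mm, beside the red marker (stop at about (337,125) in the crop, marker at (342,62)). Its ridges are hidden under it and the tool is clear.

```bash
python3 -c "
from station import ctrl
print(ctrl.finish_job())"
```

```text
the job is handed in; nothing more can be done
None
```

The stop clicked into the notch beside the red marker (measured at y ≈ -24 mm, notch at -25 mm); the fingers are clear and I handed the job in at about 18 s, after a first pass that missed the stop and moved nothing.

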